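# Gauge the returned roller with radius leaves

## Task

Find which radius leaf fits the roller in the middle cradle of the stand: touch leaves to it with light pressure (always under 25 N) and feel whether they rock on it or ride high on their feet. Leave the one that fits sitting upright, square and fully down astride the middle of that roller, with the other two leaves standing in the rack, and do not disturb the cartons and the tin.

Things in the scene. Friction and masses are not known exactly. Their poses are not given: they have to be found in the camera images.
- middle_axis (a point): point on the axis of the roller in the MIDDLE cradle of the stand, half-way along it, 55 mm above the bench; y = along the roller axis (and the row of cradles), z up. Rollers: loose plain steel, barrel 50 mm long, kept from turning by 16 mm square ends, 0.5 kg, free to lift out. The three barrels have radius 23, 26 and 29 mm; which lies in the middle is not known and changes
- stand: fixed steel base 80 x 330 x 12 mm (x, y, z), origin at the centre of its underside, straight below middle_axis. Three cradles in a row, pitch 120 mm along y; each is a pair of grey notched uprights 64 mm apart, 8 mm thick, 61 mm high, and holds one level roller lying along y
- rack: fixed wooden rack 100 x 190 mm (x, y) holding the leaves; origin at the centre of its underside. Floor 8 mm above the bench. Three slots run along its x, centred at y = -75, 0 and +75 mm, each 24 mm wide, 88 mm long, 8 mm deep (walls up to 16 mm above the bench). Any leaf fits any slot
- small_grip (a point): small radius leaf, loose, 0.15 kg: aluminium saddle 54 mm wide (x), 20 mm thick (y), a concave arc of radius 23 mm in its underside; on top a steel stem 20 x 14 mm (x, y), 46 mm tall. Stands on its feet in a rack slot. This point: on the stem, 24 mm above the saddle's top, 22 mm below the stem's top, 44.1 mm above the feet, 55 mm above the arc centre; z up
- small_arc (a point): centre of the arc of the small leaf (radius 23 mm), 10.9 mm below its feet; y = arc axis, z up the stem. The arc reaches 62 degrees to either side. On a roller of its own radius this point lies on the roller axis; on one 3 mm smaller it sinks 3 mm below and the leaf rocks; on one 3 mm larger the leaf rides on its feet, about 4.5 mm too high
- medium_grip (a point): medium radius leaf, loose, 0.15 kg: aluminium saddle 62 mm wide (x), 20 mm thick (y), a concave arc of radius 26 mm in its underside; on top a steel stem 20 x 14 mm (x, y), 46 mm tall. Stands on its feet in a rack slot. This point: on the stem, 24 mm above the saddle's top, 22 mm below the stem's top, 45.7 mm above the feet, 58 mm above the arc centre; z up
- medium_arc (a point): centre of the arc of the medium leaf (radius 26 mm), 12.3 mm below its feet; y = arc axis, z up the stem. The arc reaches 62 degrees to either side. On a roller of its own radius this point lies on the roller axis; on one 3 mm smaller it sinks 3 mm below and the leaf rocks; on one 3 mm larger the leaf rides on its feet, about 4.5 mm too high
- large_grip (a point): large radius leaf, loose, 0.15 kg: aluminium saddle 70 mm wide (x), 20 mm thick (y), a concave arc of radius 29 mm in its underside; on top a steel stem 20 x 14 mm (x, y), 46 mm tall. Stands on its feet in a rack slot. This point: on the stem, 24 mm above the saddle's top, 22 mm below the stem's top, 47.3 mm above the feet, 61 mm above the arc centre; z up
- large_arc (a point): centre of the arc of the large leaf (radius 29 mm), 13.7 mm below its feet; y = arc axis, z up the stem. The arc reaches 62 degrees to either side. On a roller of its own radius this point lies on the roller axis; on one 3 mm smaller it sinks 3 mm below and the leaf rocks; on one 3 mm larger the leaf rides on its feet, about 4.5 mm too high
- carton_a: bystander: loose cardboard carton 80 x 110 x 60 mm, origin at the centre of its underside
- carton_b: bystander: loose grey carton 70 x 90 x 50 mm, origin at the centre of its underside
- tin: bystander: loose steel tin, 60 mm across, 70 mm tall, origin at the centre of its underside
Not all that is in view belongs to the job. What is shaped like the part that bears large_grip but yellow is not meant. Leave any green look-alike of the part that bears medium_grip alone.

How it is judged:
By the outcome, as a careful person would: the job done as asked, in the order asked, and still so for the second after the job is handed in, with the robot touching nothing.
It also fails if it takes over 67 s, if anything falls off the work surface, if the arm or the gripper's body presses on something with over 40 N, if the wrist force passes 120 N, or if a joint passes its speed limit or range.

## Robot

A 6-joint arm with a two-finger parallel gripper is mounted at the origin on the work surface. World frame = base frame: x ahead of the robot, y to its left, z up, the work surface at z = 0. Lengths are in m, angles in rad, forces in N, time in s.
With the tool pointing down it reaches from about 0.375 to 0.9 m from the base axis. Payload 3.1 kg.
Tool frame: the origin (TCP) lies on the centre line of the jaws, within the pads' length; the fingertips stand 25 mm ahead of it and the grasp point (between the pads) lies 6 mm ahead of it; x points along the fingers, y is the direction in which the jaws open and shut, and the axes are right-handed (so a half turn about x gives the same grasp; the last joint's range is limited). The gripper opens to 87 mm and grips with 3 to 60 N. Pads are 19 mm wide; open, the fingers measure 117 mm over their backs; the gripper's body (75 mm by 190 mm) begins 51 mm behind the grasp point.
Start: joints at [0.95, 0.527, 1.433, -0, 1.181, -0.178], TCP at [0.268, 0.565, 0.248] pointing down, gripper open.
Joint ranges: [-3.08, 3.08], [-0.75, 2.2], [0.22, 2.44], [-1.43, 4.57], [0, 2.65], [-2.85, 2.85]. Speed limits (rad/s): [2.79, 2.79, 3.14, 3.14, 3.14, 3.14].

## Interface

Orientations are given as a unit quaternion [x, y, z, w].
In Python, from rig import robot gives the robot as it stands. The module is installed in compiled form; this text tells all that it offers.
- The arm moves only by the tool move_arm, never from a script. Its argument "commands" is a list of rows, each a list of 5 numbers: the gripper's target within -1 to 1 (shut at 1, half-way at 0, fully open at -1), then the shift along the tool's x, y, z in mm, then the turn about the tool's x in degrees. A call has 1 to 8 rows; each row is the pose to reach, as a shift and turn from the pose commanded when the call began, along the tool's axes at that moment; what a row does not reach only later rows make up. A row lasts 1/12 s, in which the tool goes at most 41.7 mm and 7.16 degrees, less where a joint would pass 70% of its speed; a pose out of reach is approached as far as the arm can. A call with a gripper value outside its range is refused whole. The fingers move at their own pace and stop on an object; "newtons" is the grip in N (left out, the last holds). Time passes only in rows, so rows that repeat a pose let the fingers close. It gives the time, the measured TCP pose, the force and the opening at its end, in the units of the state.
- robot.get_obs(): the state, without advancing time (a new reading comes with each control period).
- robot.camera(name): name is "side" or "top" or "wrist"; returns a dict with "image" (384x512x3 uint8, red, green, blue), "fx", "fy", "cx", "cy" (pixels), "xyz" and "rotation" of the camera in the world; the wrist camera has in their place "tool_from_camera" (4x4, takes a point from camera to tool coordinates, whose origin is the TCP and whose axes are the tool frame's). Camera axes: x right, y down, z forward; pixel columns grow to the right and rows downward; lengths in m; the calibration is good to about 2 mm. A picture is of the moment at which its call begins: read the wrist's pose just before it. There is no depth.
- robot.hand_in(): hands the job in, once; it reports no verdict.
Trained networks look in a picture, given as the dict that the camera call returned (one of the last four; its "shot" number tells which), for a name from the list of things; names that differ only in an ending like _2 or _b are one class to them, and where a whole thing is asked for, a point or a joint stands for the part that bears it (a point fixed in the world has none). Each returns a list of dicts, best first, with "p" (0 to 1); they miss things now and then, are a little off and sometimes report something else, mostly with a low value. They report only what shows in the picture. A call takes as long as a camera call. They do not tell look-alikes from the thing itself.
- robot.regions_of(picture, name): "pixels" (384x512 bool, what is visible of it) and "bbox" ([left, top, right, bottom] in pixels, round what is visible of it).
The state is a dict: "time": time; "q": joint angles; "joint_velocities": joint speeds; "joint_torque": joint torques, N m; "position": TCP position; "tool_rot": TCP orientation; "ft_force": force on the tool from outside, world axes, zero at the start; "moment": the same for the moment, N m; "grip_width": finger opening in m.
Only numpy, scipy, OpenCV 4.12 (cv2) and the standard library are available. Lean on these libraries where they do the work, as an engineer would, in place of code of your own. Each camera call takes 0.05 s, during which the arm holds its last target.

## Working session

There is one attempt and no reset: what is moved stays moved. The work goes in short steps, Python scripts to look and compute and a tool call to move; the robot and the scene stay as the last step left them, time stands still between calls to the robot, and variables do not carry over. Pictures are saved under pics/ and viewed, and the job is handed in when it is done.

Besides the shell and the picture viewer there is one more tool, called after "Emit:" in YAML: its name, and indented under it one key for each argument. move_arm: Moves the arm, as the interface text tells. Its arguments: {"type":"object","properties":{"commands":{"type":"array","items":{"type":"array","items":{"type":"number"}}},"newtons":{"type":"number"}},"required":["commands"]}

```bash
mkdir -p pics; ls; python3 - <<'E'
from rig import robot
import cv2,numpy as np
o=robot.get_obs();print({k:np.round(v,4) for k,v in o.items()})
for n in("top","side"):
    p=robot.camera(n);print(n,p["fx"],p["fy"],p["cx"],p["cy"],p["xyz"],p["rotation"],p["shot"])
    cv2.imwrite(f"pics/{n}0.png",p["image"][:,:,::-1])
    np.save(f"{n}0.npy",p["image"])
E
```

```text
pics
{'time': np.float64(0.0), 'q': array([ 0.9495,  0.5284,  1.4339, -0.    ,  1.1814, -0.1785]), 'joint_velocities': array([ 0.0013,  0.0012, -0.0003,  0.0005,  0.0018,  0.    ]), 'joint_torque': array([ 7.00000e-04, -4.40037e+01, -1.76597e+01,  6.34000e-02,
        5.82000e-02, -2.00000e-04]), 'position': array([0.2673, 0.5642, 0.2466]), 'tool_rot': array([ 0.1545,  0.6901, -0.1559,  0.6896]), 'ft_force': array([ 1.2467, -0.7351,  0.8421]), 'moment': array([ 0.0344,  0.0028, -0.0166]), 'grip_width': np.float64(0.087)}
top 490.6212414709757 490.6212414709757 248.15559652158532 195.640063593557 [ 0.343728   -0.0839901   1.46386104] [-0.69723135  0.71233655 -0.05741261  0.05611487] 1
side 420.95411768907906 420.95411768907906 251.15866769383183 198.70323123516124 [ 0.04270491 -0.65774602  0.69651591] [ 0.83069873 -0.34575506  0.16200204 -0.40515232] 2
```

View pics/top0.png

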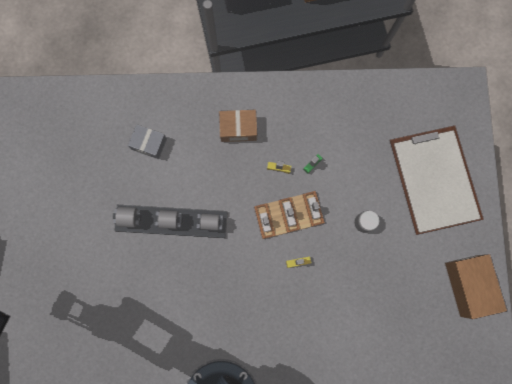

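View pics/side0.png

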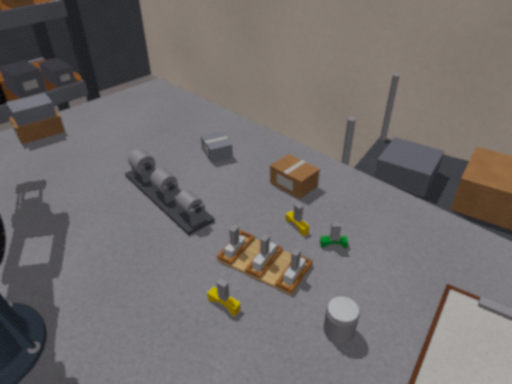

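```bash
cat > h.py <<'E'
import numpy as np,cv2
from scipy.spatial.transform import Rotation as R
CAM={"top":(490.6212414709757,248.15559652158532,195.640063593557,[0.343728,-0.0839901,1.46386104],[-0.69723135,0.71233655,-0.05741261,0.05611487]),
"side":(420.95411768907906,251.15866769383183,198.70323123516124,[0.04270491,-0.65774602,0.69651591],[0.83069873,-0.34575506,0.16200204,-0.40515232])}
def cam(p,obs=None):
    """K, camera position, rotation (world from cam)"""
    K=(p["fx"],p["fy"],p["cx"],p["cy"])
    if "xyz" in p:return K,np.array(p["xyz"]),R.from_quat(p["rotation"]).as_matrix()
    T=np.eye(4);T[:3,:3]=R.from_quat(obs["tool_rot"]).as_matrix();T[:3,3]=obs["position"]
    T=T@np.array(p["tool_from_camera"]);return K,T[:3,3],T[:3,:3]
def back(c,u,v,z):
    K,t,Rm=c;d=Rm@np.array([(u-K[2])/K[0],(v-K[3])/K[1],1.]);return t+d*(z-t[2])/d[2]
def proj(c,P):
    K,t,Rm=c;q=(np.atleast_2d(P)-t)@Rm;return np.c_[K[0]*q[:,0]/q[:,2]+K[2],K[1]*q[:,1]/q[:,2]+K[3]]
def stat(n):
    f,cx,cy,x,r=CAM[n];return dict(fx=f,fy=f,cx=cx,cy=cy,xyz=x,rotation=r)
E
python3 - <<'E'
from h import *
t=np.load("top0.npy")
a=cv2.resize(t[145:280,95:345],None,fx=3.2,fy=3.2,interpolation=cv2.INTER_CUBIC);cv2.imwrite("pics/top0z.png",a[:,:,::-1])
s=np.load("side0.npy")
a=cv2.resize(s[190:320,190:370],None,fx=4.4,fy=4.4,interpolation=cv2.INTER_CUBIC);cv2.imwrite("pics/side0z.png",a[:,:,::-1])
c=cam(stat("top"))
for n,u,v,z in [("stand",171,221,.012),("standL",116,218,.012),("standR",227,223,.012),("rack",290,215,.016),("l1",266,220,.06),("l2",290,212,.06),("l3",314,207,.06),("tin",369,220,.07),("yel1",280,167,.05),("yel2",300,262,.05),("green",313,163,.05),("cartA",240,125,.06),("cartB",148,141,.05)]:
    print(n,back(c,u,v,z).round(3))
E
```

```text
stand [0.508 0.142 0.012]
standL [0.52  0.305 0.012]
standR [ 0.498 -0.025  0.012]
rack [ 0.518 -0.212  0.016]
l1 [ 0.499 -0.139  0.06 ]
l2 [ 0.521 -0.209  0.06 ]
l3 [ 0.534 -0.278  0.06 ]
tin [ 0.492 -0.432  0.07 ]
yel1 [ 0.656 -0.185  0.05 ]
yel2 [ 0.378 -0.233  0.05 ]
green [ 0.666 -0.282  0.05 ]
cartA [ 0.784 -0.069  0.06 ]
cartB [0.744 0.205 0.05 ]
```

View pics/top0z.png

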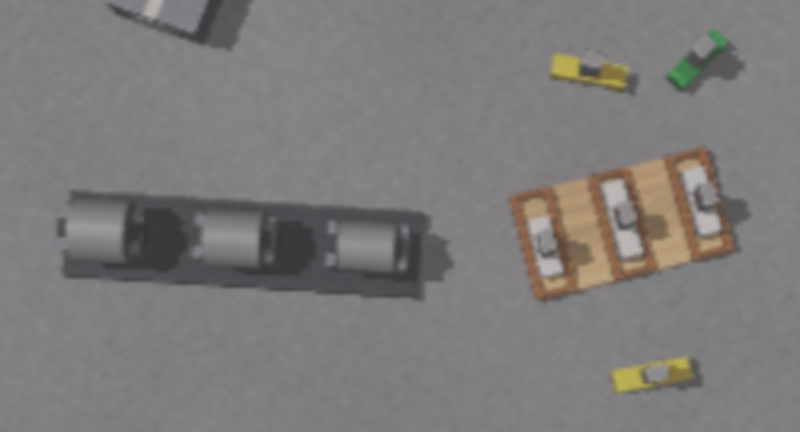

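View pics/side0z.png

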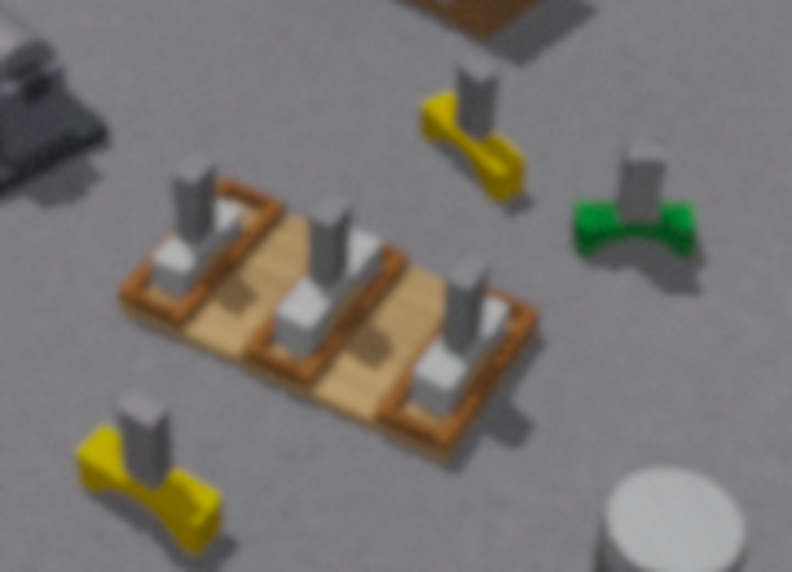

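```bash
cat >> h.py <<'E'
def yaw_of(o):
    y=R.from_quat(o["tool_rot"]).as_matrix()[:,1];return np.degrees(np.arctan2(y[1],y[0]))
def go(o,P,jawdir=None):
    """shift in tool axes (mm) and turn about tool x so that jaw axis is along world dir angle (deg) mod 180"""
    M=R.from_quat(o["tool_rot"]).as_matrix();s=M.T@(np.array(P)-o["position"])*1000
    t=None
    if jawdir is not None:
        t=(yaw_of(o)-jawdir+90)%180-90  # tool x down: + turn about x lowers world yaw
    return s.round(1),t
def show(o):
    M=R.from_quat(o["tool_rot"]).as_matrix()
    print("t",round(float(o["time"]),2),"P",(o["position"]*1000).round(1),"jaw",round(yaw_of(o),2),"xdir",M[:,0].round(3),"F",o["ft_force"].round(1),"M",o["moment"].round(2),"w",round(float(o["grip_width"])*1000,1),"q6",o["q"].round(2))
E
python3 - <<'E'
from h import *
from rig import robot
o=robot.get_obs();show(o)
p=robot.camera("wrist");print(p["tool_from_camera"],p["fx"],p["cx"],p["cy"])
c=cam(p,o);print(c[1],c[2])
# top: look from where rack
print(go(o,[.515,-.21,.30],104),go(o,[.515,-.21,.30],-76))
T=np.array(p["tool_from_camera"])
E
```

```text
t 0.1 P [267.4 564.2 246.7] jaw 64.63 xdir [-0.001 -0.002 -1.   ] F [ 0.7  0.5 -0.4] M [-0.02  0.03 -0.02] w 86.9 q6 [ 0.95  0.53  1.43 -0.    1.18 -0.18]
[[ 5.73837581e-04 -2.64876762e-01  9.64282102e-01 -1.37379918e-01]
 [ 9.99999822e-01 -3.63416156e-06 -5.96091209e-04 -8.59630541e-05]
 [ 1.61395066e-04  9.64282272e-01  2.64876713e-01 -7.16498616e-02]
 [ 0.00000000e+00  0.00000000e+00  0.00000000e+00  1.00000000e+00]] 306.221240680396 254.23035952730825 190.1827309348169
[0.20278695 0.59506074 0.38408642] [[ 0.42857469  0.87160035  0.23798438]
 [ 0.90350286 -0.41270531 -0.11557213]
 [-0.00251529  0.26455086 -0.96436845]]
(array([ -52.4, -593.6,  555.4]), np.float64(-39.367989842195556)) (array([ -52.4, -593.6,  555.4]), np.float64(-39.367989842195556))
```

Emit:
move_arm:
  commands:
    - [-0.2,-5,-30,28,-5]
    - [-0.2,-10,-60,56,-10]
    - [-0.2,-15,-90,84,-15]
    - [-0.2,-20,-120,112,-20]
    - [-0.2,-25,-150,140,-25]
    - [-0.2,-30,-180,168,-30]
    - [-0.2,-35,-210,196,-35]
    - [-0.2,-40,-240,224,-39.4]

```text
time: 0.82
position: [0.3672, 0.25, 0.2877]
tool_rot: [-0.088, 0.702, 0.088, 0.702]
ft_force: [1.5, 0.5, -0.1]
grip_width: 0.0535
```

```bash
python3 - <<'E'
from h import *
from rig import robot
o=robot.get_obs();show(o)
print(go(o,[.515,-.21,.30],104))
E
```

```text
t 0.82 P [367.2 250.  287.7] jaw 104.3 xdir [-0. -0. -1.] F [ 1.5  0.5 -0.1] M [ 0.07 -0.03  0.09] w 53.5 q6 [ 0.35  0.23  1.81 -0.    1.1  -1.48]
(array([ -12.2, -482.3,   29.5]), np.float64(0.3022012311561326))
```

Emit:
move_arm:
  commands:
    - [-0.2,-1,-40,2,0]
    - [-0.2,-3,-80,5,0]
    - [-0.2,-5,-120,7,0]
    - [-0.2,-6,-160,10,0]
    - [-0.2,-7,-200,12,0]
    - [-0.2,-8,-240,15,0]
    - [-0.2,-9,-280,17,0]
    - [-0.2,-10,-320,20,0]

```text
time: 1.48
position: [0.4641, -0.0557, 0.2976]
tool_rot: [-0.086, 0.702, 0.086, 0.702]
ft_force: [1.0, 0.5, -0.6]
grip_width: 0.0524
```

Emit:
move_arm:
  commands:
    - [-0.2,0,-40,2,0]
    - [-0.2,0,-80,5,0]
    - [-0.2,0,-120,7,0]
    - [-0.2,-1,-155,8,0]
    - [-0.2,-1,-162,8,0]

```text
time: 1.9
position: [0.5132, -0.2151, 0.2985]
tool_rot: [-0.086, 0.701, 0.083, 0.703]
ft_force: [1.1, 0.2, -0.2]
grip_width: 0.0522
```

```bash
python3 - <<'E'
from h import *
from rig import robot
o=robot.get_obs();show(o)
p=robot.camera("wrist");o2=robot.get_obs();show(o2)
cv2.imwrite("pics/w1.png",p["image"][:,:,::-1])
import pickle;pickle.dump((p,o),open("w1.pkl","wb"))
E
```

```text
t 1.9 P [ 513.2 -215.1  298.5] jaw 103.79 xdir [ 0.003 -0.004 -1.   ] F [ 1.1  0.2 -0.2] M [0.06 0.06 0.01] w 52.2 q6 [-0.6   0.38  1.55 -0.    1.21 -2.41]
t 1.95 P [ 512.5 -213.5  298.2] jaw 103.79 xdir [ 0.001 -0.002 -1.   ] F [ 0.5 -0.9 -0.9] M [-0.01  0.01  0.02] w 52.4 q6 [-0.6   0.38  1.55 -0.    1.21 -2.41]
```

View pics/w1.png

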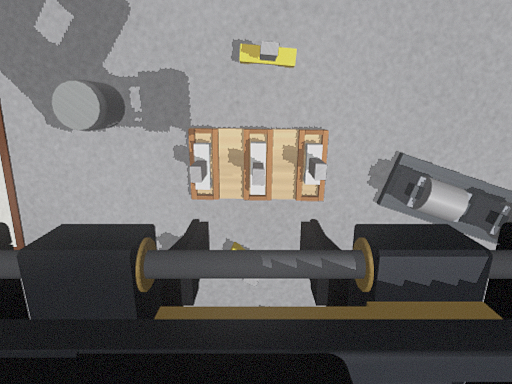

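```bash
python3 - <<'E'
from h import *
from rig import robot
o=robot.get_obs();show(o)
p=robot.camera("wrist")
import pickle;pickle.dump((p,o),open("w1.pkl","wb"))
a=cv2.resize(p["image"][115:215,175:340],None,fx=4.8,fy=4.8,interpolation=cv2.INTER_CUBIC);cv2.imwrite("pics/w1z.png",a[:,:,::-1])
for n in("small_grip","medium_grip","large_grip"):
    for r in robot.regions_of(p,n):print(n,r["p"],r["bbox"])
E
```

```text
t 1.95 P [ 512.5 -213.5  298.2] jaw 103.79 xdir [ 0.001 -0.002 -1.   ] F [ 0.5 -0.9 -0.9] M [-0.01  0.01  0.02] w 52.4 q6 [-0.6   0.38  1.55 -0.    1.21 -2.41]
small_grip 0.67 [302.2, 143.7, 326.0, 183.9]
small_grip 0.66 [188.4, 143.1, 211.3, 186.5]
medium_grip 0.97 [186.4, 142.0, 214.0, 190.2]
large_grip 0.88 [238.5, 39.9, 296.0, 68.8]
large_grip 0.77 [247.5, 142.0, 262.7, 195.7]
large_grip 0.55 [232.0, 243.5, 259.2, 286.6]
```

View pics/w1z.png

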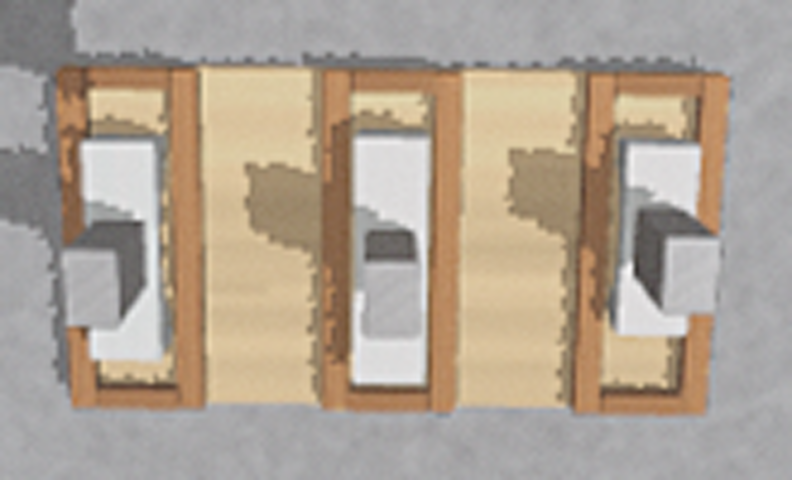

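```bash
python3 - <<'E'
from h import *
import pickle
p,o=pickle.load(open("w1.pkl","rb"));c=cam(p,o)
f=lambda x,y:((x+.5)/4.8-.5+175,(y+.5)/4.8-.5+115)
B=lambda x,y,z:back(c,*f(x,y),z)*1000
for n,x,y,z in [("med",93,288,75.7),("large",391,300,77.3),("small",693,275,74.1)]:print(n,B(x,y,z/1000).round(1))
for n,a,b,z in [("rackbot",(72,408),(705,412),.016),("racktop",(58,70),(728,75),.016),("medL",(80,142),(90,358),.0297),("medR",(155,140),(165,356),.0297),("lgL",(355,135),(352,384),.0313),("lgR",(432,135),(428,384),.0313),("smL",(625,143),(612,333),.0281),("smR",(700,143),(686,335),.0281)]:
    A,C=B(*a,z),B(*b,z);d=C-A;print(n,A.round(1),C.round(1),"len",np.linalg.norm(d).round(1),"dir",np.degrees(np.arctan2(d[1],d[0])).round(1)%180)
for n in("top",):
    print("top reproj"); t=cam(stat("top"))
    print(proj(t,[B(93,288,.0757)/1000,B(391,300,.0773)/1000,B(693,275,.0741)/1000]).round(1))
E
```

```text
med [ 537.4 -283.3   75.7]
large [ 522.2 -210.2   77.3]
small [ 498.6 -138.    74.1]
rackbot [ 590.7 -291.3   16. ] [ 546.7 -107.4   16. ] len 189.0 dir 103.5
racktop [ 493.9 -313.3   16. ] [ 450.4 -130.3   16. ] len 188.1 dir 103.4
medL [ 510.  -301.2   29.7] [ 569.9 -287.    29.7] len 61.6 dir 13.3
medR [ 504.5 -281.3   29.7] [ 564.2 -266.3   29.7] len 61.5 dir 14.1
lgL [ 489.9 -228.2   31.3] [ 559.1 -212.5   31.3] len 70.9 dir 12.8
lgR [ 484.9 -207.7   31.3] [ 553.9 -191.3   31.3] len 70.9 dir 13.4
smL [ 474.6 -155.3   28.1] [ 527.5 -143.7   28.1] len 54.1 dir 12.4
smR [ 469.7 -135.2   28.1] [ 523.  -123.    28.1] len 54.7 dir 12.9
top reproj
[[316.4 205. ]
 [291.  210.8]
 [265.9 219.7]]
```

```bash
python3 - <<'E'
from h import *
from rig import robot
o=robot.get_obs();show(o)
print(go(o,[.5374,-.2833,.150],103.5))
E
```

```text
t 2.15 P [ 510.5 -207.2  298.1] jaw 104.08 xdir [-0.002  0.002 -1.   ] F [-0.2  0.6 -1.3] M [0.07 0.05 0.01] w 52.3 q6 [-0.59  0.37  1.56  0.    1.22 -2.41]
(array([148. , -80.7,   7.8]), np.float64(0.5848698758871222))
```

Emit:
move_arm:
  commands:
    - [-0.2,0,0,0,0]
    - [-0.2,0,0,0,0]

```text
time: 2.32
position: [0.511, -0.2073, 0.2987]
tool_rot: [-0.087, 0.702, 0.087, 0.702]
ft_force: [-0.4, 0.5, -0.0]
grip_width: 0.052
```

```bash
python3 - <<'E'
from h import *
from rig import robot
for i in range(3):
    o=robot.get_obs();show(o);p=robot.camera("wrist")
import pickle;pickle.dump((p,o),open("w2.pkl","wb"))
a=cv2.resize(p["image"][115:215,175:340],None,fx=4.8,fy=4.8,interpolation=cv2.INTER_CUBIC);cv2.imwrite("pics/w2z.png",a[:,:,::-1])
o=robot.get_obs()
print(go(o,[.5374,-.2833,.150],103.5))
E
```

```text
t 2.32 P [ 511.  -207.3  298.7] jaw 104.14 xdir [-0.  0. -1.] F [-0.4  0.5 -0. ] M [0.08 0.03 0.05] w 52.0 q6 [-0.59  0.37  1.56  0.    1.22 -2.41]
t 2.37 P [ 511.1 -207.5  298.8] jaw 104.13 xdir [-0.  0. -1.] F [ 0.9 -0.2 -0.3] M [0.02 0.03 0.03] w 52.3 q6 [-0.59  0.37  1.56  0.    1.22 -2.41]
t 2.42 P [ 511.2 -207.8  298.8] jaw 104.11 xdir [ 0.  0. -1.] F [ 0.5 -0.5 -0.5] M [ 0.06  0.01 -0.01] w 52.3 q6 [-0.59  0.37  1.56  0.    1.22 -2.41]
(array([148.8, -79.3,   6.9]), np.float64(0.6003351219813595))
```

View pics/w2z.png

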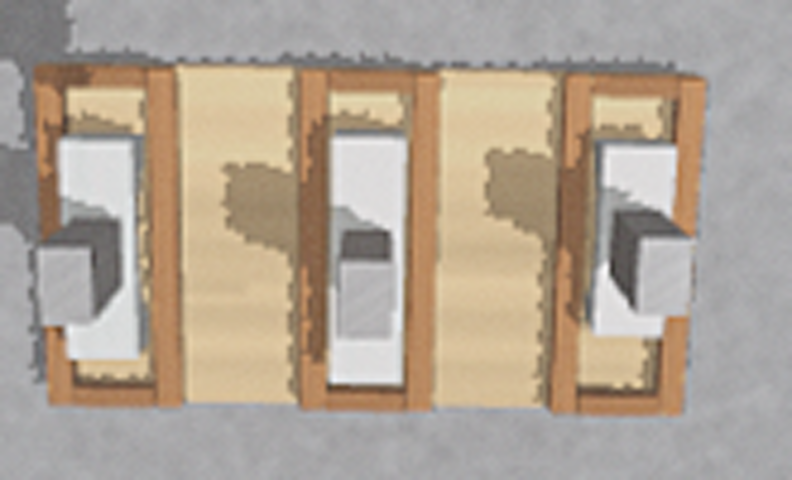

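```bash
python3 - <<'E'
from h import *
import pickle
p,o=pickle.load(open("w2.pkl","rb"));c=cam(p,o)
f=lambda x,y:((x+.5)/4.8-.5+175,(y+.5)/4.8-.5+115)
B=lambda x,y,z:back(c,*f(x,y),z)*1000
for n,x,y,z in [("med",68,285,75.7),("large",365,299,77.3),("small",664,274,74.1)]:print(n,B(x,y,z/1000).round(1))
for n,a,b,z in [("rackbot",(50,406),(683,412),.016),("racktop",(36,65),(707,78),.016),("medL",(58,138),(68,357),.0297),("medR",(133,138),(143,356),.0297),("lgL",(330,132),(329,382),.0313),("lgR",(407,135),(402,383),.0313)]:
    A,C=B(*a,z),B(*b,z);d=C-A;print(n,A.round(1),C.round(1),"len",np.linalg.norm(d).round(1),"dir",np.degrees(np.arctan2(d[1],d[0])).round(1)%180)
o["position"]=np.array([.5113,-.208,.2988]);print(go(o,[.5365,-.2830,.150],103.5))
E
```

```text
med [ 537.2 -283.2   75.7]
large [ 522.2 -210.2   77.3]
small [ 498.3 -138.8   74.1]
rackbot [ 590.7 -291.    16. ] [ 546.3 -107.    16. ] len 189.3 dir 103.6
racktop [ 493.1 -313.4   16. ] [ 450.6 -129.6   16. ] len 188.7 dir 103.0
medL [ 509.4 -301.    29.7] [ 570.1 -286.6   29.7] len 62.4 dir 13.4
medR [ 504.3 -281.    29.7] [ 564.6 -265.8   29.7] len 62.1 dir 14.2
lgL [ 489.3 -228.8   31.3] [ 558.7 -212.4   31.3] len 71.2 dir 13.3
lgR [ 485.  -208.2   31.3] [ 553.8 -192.    31.3] len 70.7 dir 13.2
(array([148.8, -78.9,   6.1]), np.float64(0.613330396171321))
```

Emit:
move_arm:
  commands:
    - [-0.2,25,-35,3,0.6]
    - [-0.2,60,-70,6,0.6]
    - [-0.2,95,-79,7,0.6]
    - [-0.2,130,-79,7,0.6]
    - [-0.2,165,-79,7,0.6]
    - [-0.2,175,-79,7,0.6]
    - [-0.2,175,-79,7,0.6]

```text
time: 3.05
position: [0.5354, -0.2822, 0.1205]
tool_rot: [-0.081, 0.704, 0.085, 0.7]
ft_force: [0.1, -0.2, -0.4]
grip_width: 0.0523
```

```bash
python3 - <<'E'
from h import *
from rig import robot
o=robot.get_obs();show(o)
print(go(o,[.5372,-.2834,.0597],103.5))
p=robot.camera("wrist");o=robot.get_obs();show(o)
cv2.imwrite("pics/w3.png",p["image"][:,:,::-1])
E
```

```text
t 3.05 P [ 535.4 -282.2  120.5] jaw 103.44 xdir [-0.006  0.005 -1.   ] F [ 0.1 -0.2 -0.4] M [0.04 0.04 0.02] w 52.3 q6 [-0.67  0.67  1.58  0.    0.9  -2.47]
(array([60.7, -1.9,  1.8]), np.float64(-0.0627482865562996))
t 3.1 P [ 537.  -283.3  122.9] jaw 103.45 xdir [-0.002  0.001 -1.   ] F [-0.4 -0.3  0. ] M [ 0.09 -0.01 -0.02] w 52.1 q6 [-0.67  0.66  1.58 -0.    0.9  -2.47]
```

View pics/w3.png

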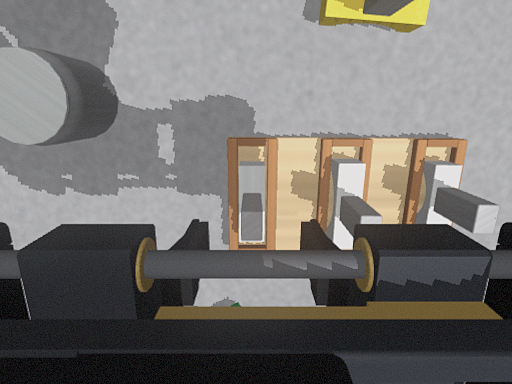

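Emit:
move_arm:
  commands:
    - [-0.2,25,0,0,0]
    - [-0.2,50,0,0,0]
    - [-0.2,63,0,0,0]
    - [-0.2,63,0,0,0]
    - [-0.2,63,0,0,0]
    - [-0.2,63,0,0,0]

```text
time: 3.6
position: [0.5386, -0.2847, 0.0626]
tool_rot: [-0.084, 0.701, 0.082, 0.703]
ft_force: [-1.0, 1.2, 0.5]
grip_width: 0.052
```

Emit:
move_arm:
  commands:
    - [1,0,0,0,0]
    - [1,0,0,0,0]
    - [1,0,0,0,0]
    - [1,0,0,0,0]
    - [1,0,0,0,0]
    - [1,0,0,0,0]
  newtons: 20

```text
time: 4.1
position: [0.5373, -0.2839, 0.0606]
tool_rot: [-0.083, 0.702, 0.083, 0.702]
ft_force: [-0.0, -0.1, 0.2]
grip_width: 0.0201
```

```bash
python3 - <<'E'
from h import *
from rig import robot
o=robot.get_obs();show(o)
E
```

```text
t 4.1 P [ 537.3 -283.9   60.6] jaw 103.43 xdir [ 0. -0. -1.] F [-0.  -0.1  0.2] M [0.08 0.02 0.02] w 20.1 q6 [-0.67  0.76  1.61  0.    0.78 -2.47]
```

Still closing (20 mm, stem is 14).

Emit:
move_arm:
  commands:
    - [1,0,0,0,0]
    - [1,0,0,0,0]
    - [1,0,0,0,0]
    - [1,0,0,0,0]

```text
time: 4.43
position: [0.5372, -0.2839, 0.0605]
tool_rot: [-0.083, 0.702, 0.083, 0.702]
ft_force: [0.6, 0.7, -0.2]
grip_width: 0.0138
```

```bash
python3 - <<'E'
from h import *
from rig import robot
o=robot.get_obs();show(o)
E
```

```text
t 4.43 P [ 537.2 -283.9   60.5] jaw 103.43 xdir [-0.  0. -1.] F [ 0.6  0.7 -0.2] M [0.07 0.01 0.01] w 13.8 q6 [-0.67  0.76  1.61 -0.    0.78 -2.47]
```

Emit:
move_arm:
  commands:
    - [1,-15,0,0,0]
    - [1,-45,0,0,0]
    - [1,-85,0,0,0]
    - [1,-125,0,0,0]
    - [1,-160,0,0,0]
    - [1,-190,0,0,0]
    - [1,-210,0,0,0]
    - [1,-220,0,0,0]

```text
time: 5.1
position: [0.5382, -0.2846, 0.2839]
tool_rot: [-0.084, 0.701, 0.081, 0.704]
ft_force: [0.2, -0.0, -0.9]
grip_width: 0.0144
```

```bash
python3 - <<'E'
from h import *
from rig import robot
o=robot.get_obs();show(o)
print(go(o,[.500,.140,.28],86.2))
E
```

```text
t 5.1 P [ 538.2 -284.6  283.9] jaw 103.43 xdir [ 0.004 -0.003 -1.   ] F [ 0.2 -0.  -0.9] M [0.02 0.01 0.03] w 14.4 q6 [-0.67  0.47  1.44 -0.    1.23 -2.47]
(array([  2.3, 421.9,  61.5]), np.float64(17.234520272015715))
```

Emit:
move_arm:
  commands:
    - [1,0,30,5,2]
    - [1,0,68,10,4]
    - [1,0,106,15,6]
    - [1,0,144,20,8]
    - [1,0,182,25,10]
    - [1,0,220,30,12]
    - [1,0,258,36,14]
    - [1,0,296,42,17.2]

```text
time: 5.77
position: [0.5079, 0.0156, 0.2793]
tool_rot: [0.024, 0.708, -0.024, 0.706]
ft_force: [0.0, -0.0, -1.6]
grip_width: 0.0139
```

```bash
python3 - <<'E'
from h import *
from rig import robot
o=robot.get_obs();show(o)
print(go(o,[.500,.140,.28],86.2))
E
```

```text
t 5.77 P [507.9  15.6 279.3] jaw 86.08 xdir [-0.003  0.001 -1.   ] F [ 0.  -0.  -1.6] M [ 0.04 -0.   -0.02] w 13.9 q6 [-0.19  0.33  1.68  0.    1.13 -1.69]
(array([ -0.6, 123.6, -16.4]), np.float64(-0.11748809143583117))
```

Emit:
move_arm:
  commands:
    - [1,0,40,-8,0]
    - [1,0,80,-20,0]
    - [1,0,110,-30,0]
    - [1,0,124,-35,0]
    - [1,0,124,-35,0]
    - [1,0,124,-35,0]
    - [1,0,124,-35,0]

```text
time: 6.35
position: [0.4826, 0.1391, 0.2799]
tool_rot: [0.023, 0.707, -0.024, 0.706]
ft_force: [0.4, -0.3, -1.9]
grip_width: 0.0141
```

```bash
python3 - <<'E'
from h import *
from rig import robot
import pickle
for i in range(2):
  o=robot.get_obs();show(o)
  p=robot.camera("wrist")
cv2.imwrite("pics/w4.png",p["image"][:,:,::-1])
pickle.dump((p,o),open("w4.pkl","wb"))
a=cv2.resize(p["image"][70:220,:],None,fx=1.56,fy=1.56,interpolation=cv2.INTER_CUBIC)
E
```

```text
t 6.35 P [482.6 139.1 279.9] jaw 86.22 xdir [-0.001 -0.001 -1.   ] F [ 0.4 -0.3 -1.9] M [-0.01 -0.03 -0.  ] w 14.1 q6 [ 0.06  0.32  1.69 -0.    1.13 -1.45]
t 6.4 P [482.9 138.8 280.1] jaw 86.17 xdir [-0.001 -0.001 -1.   ] F [ 0.7  0.5 -1.8] M [ 0.07 -0.08 -0.03] w 14.0 q6 [ 0.06  0.32  1.69 -0.    1.13 -1.45]
```

View pics/w4.png

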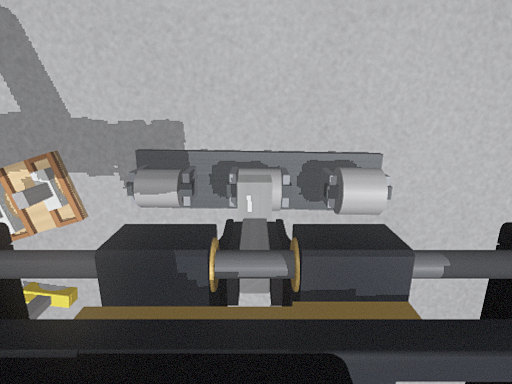

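```bash
python3 - <<'E'
from h import *
import pickle
p,o=pickle.load(open("w4.pkl","rb"))
a=cv2.resize(p["image"][140:225,115:255],None,fx=5.6,fy=5.6,interpolation=cv2.INTER_CUBIC);cv2.imwrite("pics/w4a.png",a[:,:,::-1])
a=cv2.resize(p["image"][140:225,255:395],None,fx=5.6,fy=5.6,interpolation=cv2.INTER_CUBIC);cv2.imwrite("pics/w4b.png",a[:,:,::-1])
E
```

```text
(no output)
```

View pics/w4a.png

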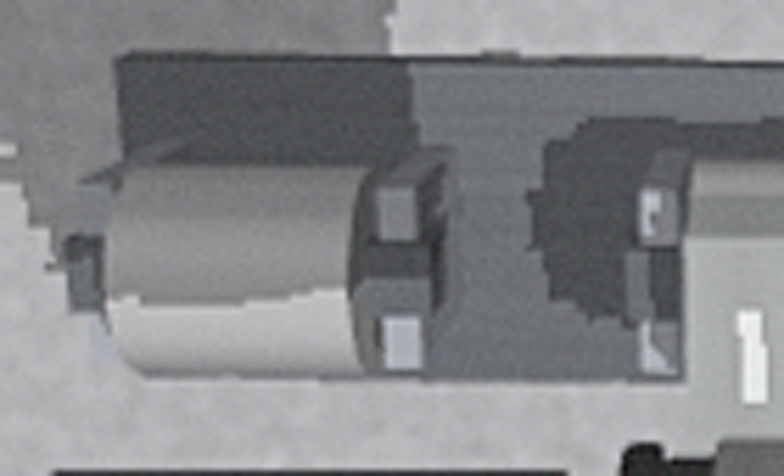

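View pics/w4b.png

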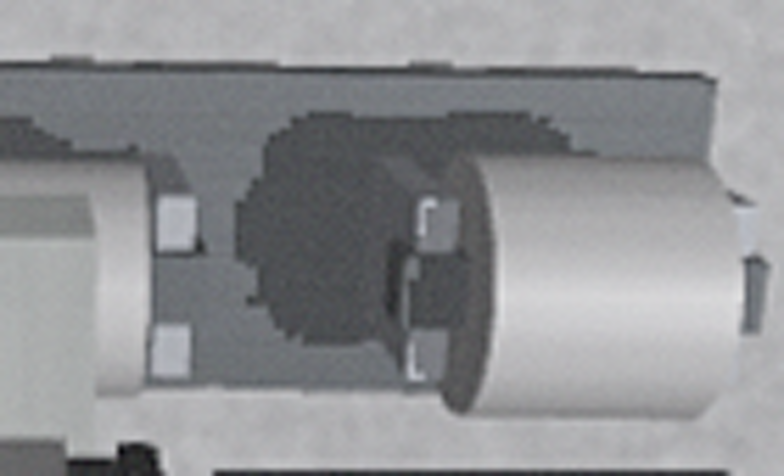

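```bash
cat > m4.py <<'E'
from h import *
import pickle
p,o=pickle.load(open("w4.pkl","rb"));c=cam(p,o)
fa=lambda x,y:((x+.5)/5.6-.5+115,(y+.5)/5.6-.5+140)
fb=lambda x,y:((x+.5)/5.6-.5+255,(y+.5)/5.6-.5+140)
def B(f,x,y,z):return back(c,*f(x,y),z)*1000
L=B(fa,661,280,.061);Rr=B(fb,174,286,.061)
d=Rr-L;print("uprights",L.round(1),Rr.round(1),np.linalg.norm(d).round(1),"mid",((L+Rr)/2).round(1),"dir",np.degrees(np.arctan2(d[1],d[0])).round(2))
for nm,za in (("61",.061),):
    for y1,y2 in ((188,245),(318,372)):
        print("prong depth",np.linalg.norm(B(fa,661,y1,za)-B(fa,661,y2,za)).round(1))
A=B(fa,118,60,.012);C=B(fb,715,80,.012);d=C-A;print("base far edge",A.round(1),C.round(1),np.linalg.norm(d).round(1),np.degrees(np.arctan2(d[1],d[0])).round(2))
n=np.array([d[1],-d[0],0])/np.linalg.norm(d)  # +x-ish
m=(A+C)/2;print("mid base",(m-40*n).round(1),(m+40*n).round(1))
E1=B(fa,430,378,.012);E2=B(fb,430,390,.012);print("near edge dist",np.dot(m-E1,n).round(1),np.dot(m-E2,n).round(1))
# outer cradles
l1=B(fa,403,(185+372)/2,.061);r1=B(fb,437,(197+382)/2,.061);print(l1.round(1),r1.round(1),np.linalg.norm(l1-r1).round(1),((l1+r1)/2).round(1))
E
python3 m4.py
```

```text
uprights [506.2 110.4  61. ] [511.8 174.2  61. ] 64.0 mid [509.  142.3  61. ] dir 84.98
prong depth 12.5
prong depth 12.3
base far edge [456.9 -17.9  12. ] [483.5 308.5  12. ] 327.5 85.34
mid base [430.3 148.6  12. ] [510.  142.1  12. ]
near edge dist -78.2 -78.5
[502.2  55.   61. ] [516.4 230.7  61. ] 176.3 [509.3 142.8  61. ]
```

```bash
python3 - <<'E'
from h import *
from rig import robot
o=robot.get_obs();show(o)
print(go(o,[.5092,.1423,.145],85.3))
E
```

```text
t 6.45 P [483.  138.6 280.2] jaw 86.13 xdir [-0. -0. -1.] F [ 0.6  0.7 -0.7] M [ 0.02 -0.03  0.01] w 13.8 q6 [ 0.06  0.32  1.69 -0.    1.13 -1.45]
(array([135.2,   5.5,  26. ]), np.float64(0.8340115418303924))
```

Emit:
move_arm:
  commands:
    - [1,0,5.4,25.9,0.8]
    - [1,35,5.4,25.9,0.8]
    - [1,70,5.4,25.9,0.8]
    - [1,105,5.4,25.9,0.8]
    - [1,130,5.4,25.9,0.8]
    - [1,135,5.4,25.9,0.8]
    - [1,135,5.4,25.9,0.8]
    - [1,135,5.4,25.9,0.8]

```text
time: 7.12
position: [0.51, 0.1428, 0.1463]
tool_rot: [0.029, 0.706, -0.029, 0.707]
ft_force: [-0.1, 0.6, -0.4]
grip_width: 0.0141
```

Emit:
move_arm:
  commands:
    - [1,0,0,0,0]
    - [1,0,0,0,0]

```text
time: 7.28
position: [0.5103, 0.1434, 0.1474]
tool_rot: [0.028, 0.705, -0.028, 0.708]
ft_force: [0.9, -0.4, -0.7]
grip_width: 0.0136
```

```bash
python3 - <<'E'
from h import *
from rig import robot
import pickle
o=robot.get_obs();show(o)
p=robot.camera("wrist");s=robot.camera("side")
a=cv2.resize(p["image"][90:240,180:330],None,fx=3.9,fy=3.9,interpolation=cv2.INTER_CUBIC)
b=cv2.resize(s["image"][120:240,115:225],None,fx=4.8,fy=4.8,interpolation=cv2.INTER_CUBIC)
cv2.imwrite("pics/w5.png",p["image"][:,:,::-1]);cv2.imwrite("pics/s5.png",b[:,:,::-1])
o=robot.get_obs();show(o);print(go(o,[.5092,.1423,.1198],85.3))
E
```

```text
t 7.28 P [510.3 143.4 147.4] jaw 85.41 xdir [ 0.004  0.    -1.   ] F [ 0.9 -0.4 -0.7] M [0.08 0.06 0.01] w 13.6 q6 [ 0.06  0.55  1.77 -0.    0.82 -1.43]
t 7.38 P [509.8 143.5 147.1] jaw 85.43 xdir [ 0.003  0.    -1.   ] F [ 1.1  0.1 -1.4] M [ 0.03  0.02 -0.02] w 14.0 q6 [ 0.06  0.55  1.77 -0.    0.82 -1.43]
(array([27.3, -1.3, -0.6]), np.float64(0.1308077188738963))
```

View pics/w5.png

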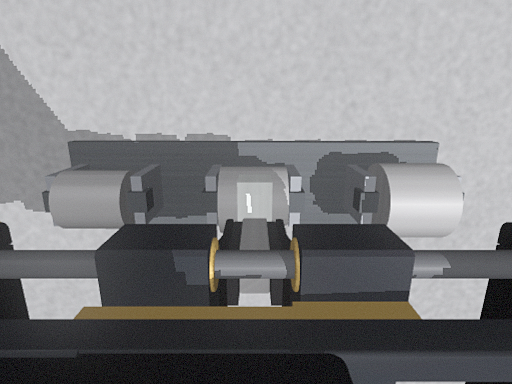

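View pics/s5.png

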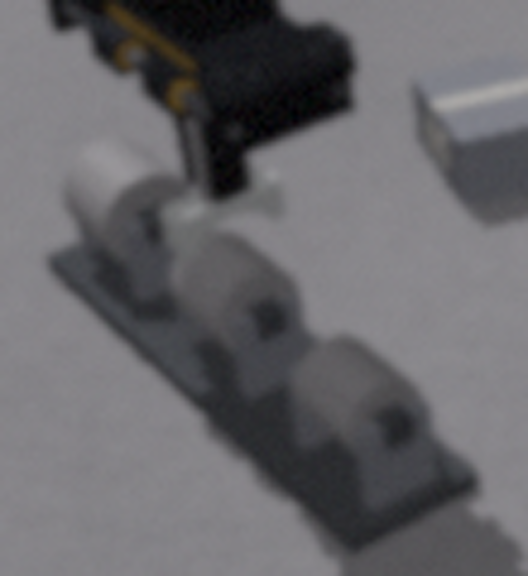

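Emit:
move_arm:
  commands:
    - [1,10,0,0,0]
    - [1,18,0,0,0]
    - [1,20,0,0,0]
    - [1,20,0,0,0]
    - [1,20,0,0,0]
    - [1,20,0,0,0]
    - [1,20,0,0,0]

```text
time: 7.97
position: [0.509, 0.1435, 0.1256]
tool_rot: [0.028, 0.706, -0.028, 0.707]
ft_force: [0.2, 0.8, -2.0]
grip_width: 0.0138
```

```bash
python3 - <<'E'
from h import *
from rig import robot
for i in range(3):
  o=robot.get_obs();show(o);robot.camera("side")
o=robot.get_obs();show(o);print(go(o,[.5092,.1423,.1198],85.3))
E
```

```text
t 7.97 P [509.  143.5 125.6] jaw 85.43 xdir [ 0.  0. -1.] F [ 0.2  0.8 -2. ] M [-0.   -0.01 -0.03] w 13.8 q6 [ 0.06  0.58  1.78  0.    0.78 -1.43]
t 8.02 P [509.  143.5 125.7] jaw 85.43 xdir [ 0. -0. -1.] F [ 0.4 -0.5 -1. ] M [ 0.    0.   -0.02] w 13.9 q6 [ 0.06  0.58  1.78 -0.    0.78 -1.43]
t 8.07 P [509.  143.5 125.7] jaw 85.43 xdir [ 0.  0. -1.] F [ 0.7 -1.  -1.1] M [-0.01  0.03  0.05] w 13.9 q6 [ 0.06  0.58  1.78 -0.    0.78 -1.43]
t 8.12 P [509.  143.5 125.7] jaw 85.43 xdir [ 0.  0. -1.] F [-0.1 -0.6 -0.6] M [ 0.03 -0.02 -0.01] w 14.0 q6 [ 0.06  0.58  1.78 -0.    0.78 -1.43]
(array([ 5.9, -1.2,  0.3]), np.float64(0.13189149755370977))
```

Emit:
move_arm:
  commands:
    - [1,0.5,-1.2,0.2,0]
    - [1,1,-1.2,0.2,0]
    - [1,1.5,-1.2,0.2,0]
    - [1,2,-1.2,0.2,0]
    - [1,2.5,-1.2,0.2,0]
    - [1,3,-1.2,0.2,0]
    - [1,3.5,-1.2,0.2,0]

```text
time: 8.7
position: [0.5089, 0.1423, 0.122]
tool_rot: [0.028, 0.707, -0.028, 0.707]
ft_force: [0.4, 1.1, -1.2]
grip_width: 0.0138
```

```bash
cat > st.py <<'E'
from h import *
from rig import robot
F=[];M=[]
for i in range(4):
  o=robot.get_obs();F.append(o["ft_force"]);M.append(o["moment"])
  if i<3: robot.camera("side")
show(o);print("avgF",np.mean(F,0).round(2),"avgM",np.mean(M,0).round(3))
E
python3 st.py
```

```text
t 8.85 P [508.9 142.3 122. ] jaw 85.43 xdir [-0. -0. -1.] F [ 0.3 -0.6 -2.2] M [0.04 0.02 0.  ] w 13.7 q6 [ 0.06  0.59  1.78 -0.    0.77 -1.43]
avgF [ 0.3   0.12 -1.73] avgM [0.058 0.017 0.016]
```

Emit:
move_arm:
  commands:
    - [1,0.3,0,0,0]
    - [1,0.6,0,0,0]
    - [1,0.9,0,0,0]
    - [1,1.2,0,0,0]
    - [1,1.2,0,0,0]

```text
time: 9.27
position: [0.5089, 0.1423, 0.1208]
tool_rot: [0.028, 0.707, -0.028, 0.707]
ft_force: [-0.7, -0.7, -1.8]
grip_width: 0.0141
```

```bash
python3 st.py
```

```text
t 9.42 P [508.9 142.3 120.9] jaw 85.43 xdir [ 0. -0. -1.] F [-0.3 -0.7 -2.2] M [ 0.    0.08 -0.07] w 14.2 q6 [ 0.06  0.59  1.79 -0.    0.77 -1.43]
avgF [-0.24 -0.27 -1.66] avgM [ 0.026 -0.011 -0.05 ]
```

Emit:
move_arm:
  commands:
    - [1,0.2,0,0,0]
    - [1,0.4,0,0,0]
    - [1,0.6,0,0,0]
    - [1,0.6,0,0,0]

```text
time: 9.75
position: [0.5089, 0.1423, 0.1202]
tool_rot: [0.028, 0.707, -0.028, 0.707]
ft_force: [0.6, 0.2, -2.0]
grip_width: 0.0139
```

```bash
python3 st.py
```

```text
t 9.9 P [508.9 142.3 120.2] jaw 85.43 xdir [-0. -0. -1.] F [-0.2 -0.  -1.9] M [-0.   -0.03 -0.02] w 14.0 q6 [ 0.06  0.59  1.79 -0.    0.76 -1.43]
avgF [ 0.08  0.33 -2.03] avgM [ 0.041  0.013 -0.026]
```

Emit:
move_arm:
  commands:
    - [1,0.2,0,0,0]
    - [1,0.4,0,0,0]
    - [1,0.6,0,0,0]
    - [1,0.6,0,0,0]

```text
time: 10.23
position: [0.5089, 0.1423, 0.1197]
tool_rot: [0.028, 0.707, -0.028, 0.706]
ft_force: [-0.4, 0.8, -0.6]
grip_width: 0.0139
```

```bash
python3 st.py
```

```text
t 10.38 P [508.9 142.3 119.7] jaw 85.43 xdir [-0. -0. -1.] F [-0.5  0.5 -1.5] M [0.05 0.05 0.02] w 13.6 q6 [ 0.06  0.59  1.79  0.    0.76 -1.43]
avgF [-0.35  0.04 -1.12] avgM [0.043 0.078 0.015]
```

Possibly first contact (Fz −1.7→−1.1, moment y up). Continue.

Emit:
move_arm:
  commands:
    - [1,0.2,0,0,0]
    - [1,0.4,0,0,0]
    - [1,0.4,0,0,0]

```text
time: 10.63
position: [0.5088, 0.1423, 0.1195]
tool_rot: [0.028, 0.707, -0.028, 0.707]
ft_force: [-1.7, -0.1, 2.2]
grip_width: 0.0139
```

```bash
python3 st.py
```

```text
t 10.78 P [508.8 142.3 119.5] jaw 85.43 xdir [-0. -0. -1.] F [-1.7  1.3  5.4] M [-0.02  0.39  0.01] w 13.9 q6 [ 0.06  0.59  1.79 -0.    0.76 -1.43]
avgF [-1.67  0.62  3.81] avgM [0.012 0.332 0.02 ]
```

Emit:
move_arm:
  commands:
    - [1,0.2,0,0,0]
    - [1,0.4,0,0,0]
    - [1,0.4,0,0,0]

```text
time: 11.03
position: [0.5088, 0.1423, 0.1194]
tool_rot: [0.028, 0.707, -0.028, 0.707]
ft_force: [-2.5, -0.1, 7.5]
grip_width: 0.0137
```

```bash
python3 st.py
```

```text
t 11.18 P [508.8 142.3 119.5] jaw 85.43 xdir [ 0. -0. -1.] F [-1.3 -1.3  6.1] M [-0.04  0.48 -0.02] w 14.2 q6 [ 0.06  0.59  1.79 -0.    0.76 -1.43]
avgF [-1.77 -0.44  6.91] avgM [-0.014  0.497 -0.025]
```

Emit:
move_arm:
  commands:
    - [1,0,0,-0.3,0]
    - [1,0,0,-0.6,0]
    - [1,0,0,-0.6,0]

```text
time: 11.43
position: [0.5087, 0.1423, 0.1195]
tool_rot: [0.028, 0.706, -0.028, 0.707]
ft_force: [-1.5, -0.3, 6.1]
grip_width: 0.014
```

```bash
python3 st.py
```

```text
t 11.58 P [508.7 142.3 119.5] jaw 85.43 xdir [ 0.001 -0.    -1.   ] F [-0.7 -0.9  6.1] M [ 0.02  0.4  -0.02] w 13.9 q6 [ 0.06  0.59  1.79 -0.    0.76 -1.43]
avgF [-0.85 -0.28  5.82] avgM [-0.021  0.388  0.01 ]
```

Emit:
move_arm:
  commands:
    - [1,0,0,0.4,0]
    - [1,0,0,0.8,0]
    - [1,0,0,1.2,0]
    - [1,0,0,1.2,0]

```text
time: 11.92
position: [0.5089, 0.1423, 0.1195]
tool_rot: [0.028, 0.707, -0.028, 0.706]
ft_force: [-2.7, 0.3, 7.3]
grip_width: 0.0139
```

```bash
python3 st.py
```

```text
t 12.07 P [508.9 142.3 119.5] jaw 85.43 xdir [-0.001 -0.    -1.   ] F [-3.3  0.1  7.6] M [0.03 0.62 0.02] w 14.0 q6 [ 0.06  0.59  1.79  0.    0.76 -1.43]
avgF [-2.91  0.06  7.65] avgM [0.019 0.637 0.004]
```

Emit:
move_arm:
  commands:
    - [1,0,0,-0.6,0]
    - [1,0,0,-1.2,0]
    - [1,0,0,-1.8,0]
    - [1,0,0,-2.4,0]
    - [1,0,0,-3.0,0]
    - [1,0,0,-3.6,0]
    - [1,0,0,-3.6,0]

```text
time: 12.65
position: [0.508, 0.1424, 0.1195]
tool_rot: [0.028, 0.705, -0.028, 0.708]
ft_force: [2.4, -1.2, 5.9]
grip_width: 0.0138
```

```bash
python3 st.py
```

```text
t 12.8 P [508.  142.4 119.5] jaw 85.43 xdir [ 0.005 -0.    -1.   ] F [ 2.2 -0.4  5.9] M [-0.2  -0.56  0.01] w 13.8 q6 [ 0.06  0.59  1.79 -0.    0.75 -1.43]
avgF [ 2.38 -1.4   6.25] avgM [-0.241 -0.602  0.012]
```

Emit:
move_arm:
  commands:
    - [1,0,0,0.6,0]
    - [1,0,0,1.2,0]
    - [1,0,0,1.8,0]
    - [1,0,0,1.8,0]

```text
time: 13.13
position: [0.5085, 0.1423, 0.1194]
tool_rot: [0.028, 0.706, -0.028, 0.707]
ft_force: [1.2, -1.2, 7.6]
grip_width: 0.0139
```

```bash
python3 st.py
```

```text
t 13.28 P [508.5 142.3 119.4] jaw 85.43 xdir [ 0.002 -0.    -1.   ] F [ 1.  -1.1  8.2] M [-0.17 -0.17 -0.01] w 13.9 q6 [ 0.06  0.59  1.79 -0.    0.76 -1.43]
avgF [ 1.04 -1.    7.6 ] avgM [-0.167 -0.158 -0.003]
```

Emit:
move_arm:
  commands:
    - [1,0,0,0.4,0]
    - [1,0,0,0.4,0]
    - [0.6,0,0,0.4,0]
    - [0.5,0,0,0.4,0]
    - [0.4,0,0,0.4,0]
    - [0.3,0,0,0.4,0]
    - [0.3,0,0,0.4,0]
    - [0.3,0,0,0.4,0]

```text
time: 13.95
position: [0.5078, 0.1424, 0.1185]
tool_rot: [0.028, 0.707, -0.028, 0.706]
ft_force: [-0.3, 0.2, 1.5]
grip_width: 0.0295
```

```bash
python3 st.py; python3 - <<'E'
from h import *
from rig import robot
p=robot.camera("wrist");s=robot.camera("side")
b=cv2.resize(s["image"][120:240,115:225],None,fx=4.8,fy=4.8,interpolation=cv2.INTER_CUBIC)
cv2.imwrite("pics/w6.png",p["image"][:,:,::-1]);cv2.imwrite("pics/s6.png",b[:,:,::-1])
E
```

```text
t 14.1 P [508.  142.3 118.7] jaw 85.43 xdir [-0.  0. -1.] F [-0.6 -0.5  0.7] M [ 0.01 -0.02  0.05] w 30.3 q6 [ 0.06  0.59  1.79  0.    0.76 -1.43]
avgF [-0.55 -0.5   0.42] avgM [0.024 0.016 0.02 ]
```

View pics/w6.png

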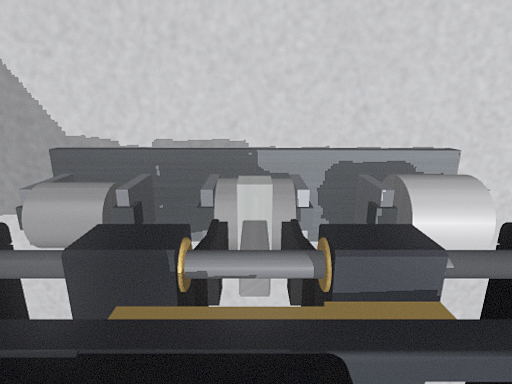

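View pics/s6.png

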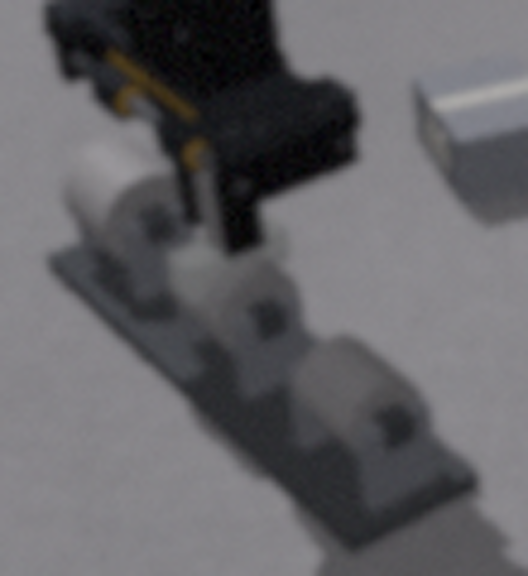

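Emit:
move_arm:
  commands:
    - [-0.1,0,0,0,0]
    - [-0.2,0,0,0,0]
    - [-0.2,-10,0,0,0]
    - [-0.2,-40,0,0,0]
    - [-0.2,-80,0,0,0]
    - [-0.2,-120,0,0,0]
    - [-0.2,-150,0,0,0]
    - [-0.2,-160,0,0,0]

```text
time: 14.87
position: [0.5106, 0.1426, 0.2849]
tool_rot: [0.028, 0.703, -0.028, 0.71]
ft_force: [0.6, 0.3, -0.4]
grip_width: 0.052
```

Emit:
move_arm:
  commands:
    - [-0.2,0,0,0,0]
    - [-0.2,0,0,-20,0]
    - [-0.2,0,0,-20,0]
    - [-0.2,0,0,-20,0]
    - [-0.2,0,0,-20,0]

```text
time: 15.28
position: [0.4881, 0.1438, 0.2777]
tool_rot: [0.028, 0.707, -0.028, 0.706]
ft_force: [0.5, 0.1, -0.9]
grip_width: 0.0519
```

```bash
python3 st.py; python3 - <<'E'
from h import *
from rig import robot
import pickle
o=robot.get_obs();p=robot.camera("wrist");s=robot.camera("side")
pickle.dump((p,o,s),open("w7.pkl","wb"))
b=cv2.resize(s["image"][120:240,115:225],None,fx=4.8,fy=4.8,interpolation=cv2.INTER_CUBIC)
a=cv2.resize(p["image"][130:230,180:330],None,fx=5.2,fy=5.2,interpolation=cv2.INTER_CUBIC)
cv2.imwrite("pics/w7.png",a[:,:,::-1]);cv2.imwrite("pics/s7.png",b[:,:,::-1])
E
```

```text
t 15.43 P [488.7 143.8 278.2] jaw 85.42 xdir [-0.001 -0.    -1.   ] F [ 0.5  0.4 -0.7] M [ 0.05 -0.02  0.02] w 52.6 q6 [ 0.07  0.33  1.68 -0.    1.13 -1.42]
avgF [ 0.02  0.13 -0.4 ] avgM [ 0.048 -0.019  0.008]
```

View pics/w7.png

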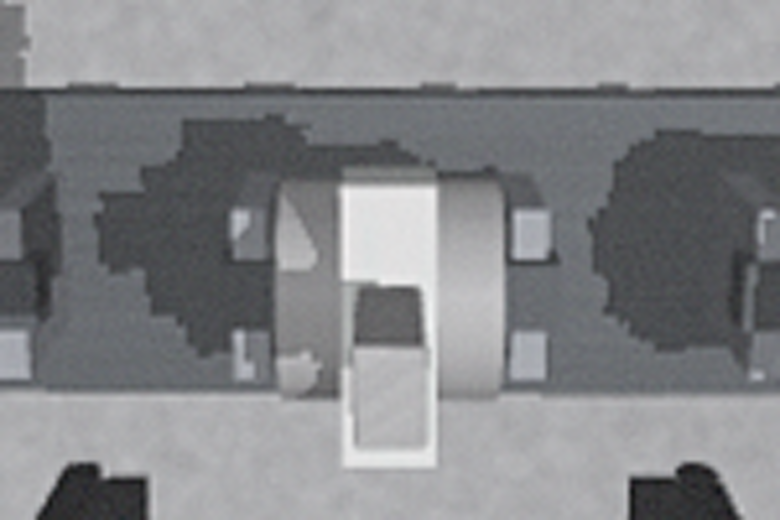

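View pics/s7.png

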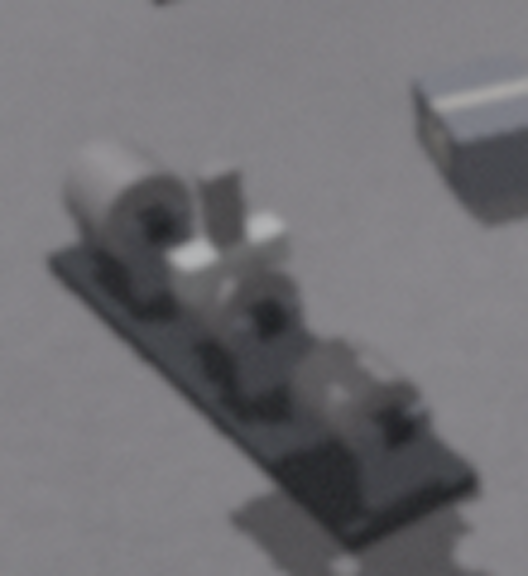

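```bash
cat > ov.py <<'E'
from h import *
import pickle
p,o,s=pickle.load(open("w7.pkl","rb"))
cw=cam(p,o);cs=cam(s)
fw=lambda x,y:((x+.5)/5.2-.5+180,(y+.5)/5.2-.5+130)
# axis from prongs in this pic
A=back(cw,*fw(249,294),.061);C=back(cw,*fw(530,294),.061)
print("prongs",A.round(4),C.round(4),((A+C)/2).round(4),np.linalg.norm(A-C))
st=back(cw,*fw(391,399),.135);sa=[back(cw,*fw(x,y),.089) for x,y in((340,185),(437,185),(437,467),(342,467))]
print("stemtop",st.round(4));print("saddle ctr",np.mean(sa,0).round(4),"len",np.linalg.norm(sa[0]-sa[3]).round(4),"w",np.linalg.norm(sa[3]-sa[2]).round(4),"dir",[np.degrees(np.arctan2(*(sa[b]-sa[a])[[1,0]])).round(2) for a,b in((0,3),(1,2))])
yaw=np.radians(85.3-90)
def wp(c,l):
    ca,sn=np.cos(yaw),np.sin(yaw);l=np.array(l);return np.c_[c[0]+ca*l[:,0]-sn*l[:,1],c[1]+sn*l[:,0]+ca*l[:,1],c[2]+l[:,2]]
def rect(hx,hy,z):return [[-hx,-hy,z],[hx,-hy,z],[hx,hy,z],[-hx,hy,z]]
sc=6;x0,y0,x1,y1=115,120,225,215
base=cv2.resize(s["image"][y0:y1,x0:x1],None,fx=sc,fy=sc,interpolation=cv2.INTER_CUBIC)[:,:,::-1].copy()
def dr(P,col):
    q=((proj(cs,P)-[x0,y0]+.5)*sc-.5).astype(int);cv2.polylines(base,[q],True,col,1)
ctr=np.array([*((A+C)/2)[:2],0])
dr(wp(ctr,rect(.04,.165,.012)),(255,255,0))
for z,col in((.052,(0,0,255)),(.055,(0,255,0)),(.0595,(255,0,0))):
    c=ctr+[0,0,z];dr(wp(c,rect(.01,.007,.080)),col);dr(wp(c,rect(.031,.010,.034)),col)
cv2.imwrite("pics/ov.png",base)
E
python3 ov.py
```

```text
prongs [0.5064 0.1097 0.061 ] [0.5116 0.1741 0.061 ] [0.509  0.1419 0.061 ] 0.06464161866920934
stemtop [0.5099 0.1421 0.135 ]
saddle ctr [0.5095 0.1418 0.089 ] len 0.0624 w 0.0207 dir [np.float64(-4.65), np.float64(-4.13)]
```

View pics/ov.png

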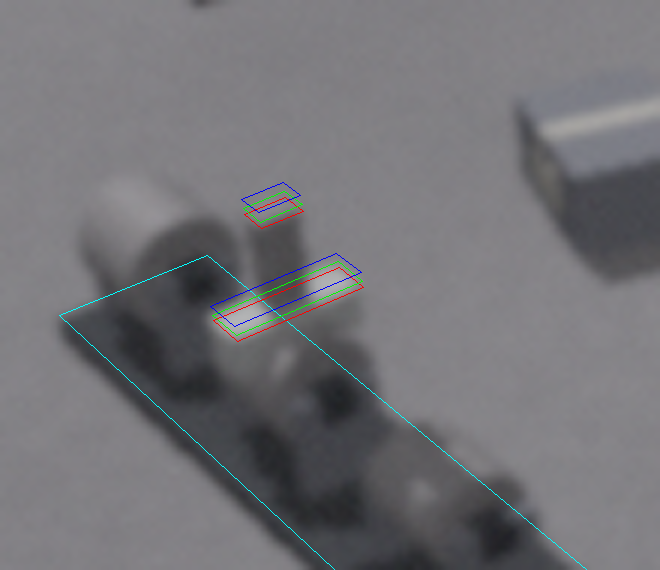

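```bash
python3 - <<'E'
from h import *
from rig import robot
p=robot.camera("top")
a=cv2.resize(p["image"][95:285,95:400],None,fx=2.6,fy=2.6,interpolation=cv2.INTER_CUBIC);cv2.imwrite("pics/t8.png",a[:,:,::-1])
E
```

```text
(no output)
```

View pics/t8.png

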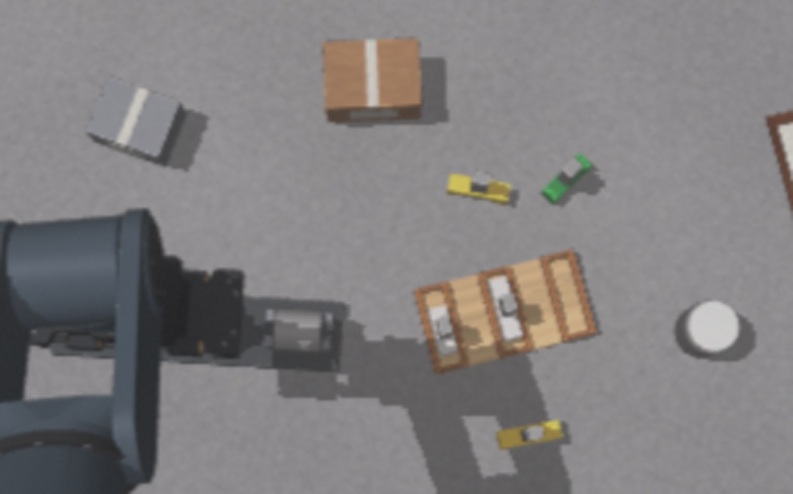

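The top view shows the small leaf (440,325) and the large leaf (505,305) still standing in the rack. The cartons, tin and look-alikes have not moved.

```bash
python3 -c "
from rig import robot
print(robot.hand_in(), robot.get_obs()['time'])"
```

```text
the job is handed in; nothing more can be done
the job is handed in; nothing more can be done
```

The medium leaf (radius 26 mm) fits the middle roller. I left it seated there and handed the job in at about 15.6 s of the 67 s allowed. I touched only this one leaf to the roller. The small and large leaves were not tried, because the medium result settled it.

**How I decided**
- **Height:** from its height when gripped in the rack, I worked out that the leaf should touch at a tool height of 119.8 mm if it fits. It would touch at about 116.8 mm if it rocked, or 124.3 mm if it rode on its feet. It touched at 119.5–119.7 mm.
- **Force:** the steady readings while touching averaged under 8 N, with a highest single reading of 8.2 N.
- **Rock test:** commanding 3 to 4 mm of sideways motion moved the leaf less than 1 mm, with no change in height. Friction alone could hold a leaf about that firmly, so this supports the height result rather than proving it separately.

**Last checks**
- **Position:** the released leaf stands within about 0.5 mm of the roller's middle, tilted about 0.5° and within about 0.5° of square.
- **Side camera:** its height matches a full fit only after allowing for a calibration offset of about 2 mm in that picture.
- **Rest of the scene:** the small and large leaves still stand in the rack. The cartons, tin and look-alikes are where they were, and the gripper is well clear.

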